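Pin two link arms into their fork

TASK

Take the steel pin out of the wooden block and thread it from above through the fork bracket: through the slot in the upper ear, through the eyes of the two loose link arms, which have each drifted to one side, and through the hole in the lower ear, bringing the arms into line with it as you go, until its collar sits flat on the upper ear; then let go of it. Feel your way in gently, never pressing the pin into the bracket or the arms with more than 80 N, and leave the screwdriver, the connecting rod, the tin and the sprocket where they lie.

Things in the scene. Friction and masses are not known exactly. Their poses are not given: they have to be found in the camera images.
- pin: Loose oiled steel pin, 0.2 to 0.33 kg, upright, its shaft hanging in the wooden block's hole, collar resting on the block's top. Origin: centre of the collar's underside, z up the pin. Below it a round shaft 12 mm in diameter and 66 mm long, the last 1 mm tapering to 10.4 mm; above it the collar, 38 mm in diameter, 6 mm thick. Shaft friction about 0.25 (0.2 to 0.3).
- pin_grip (a point): Centre of the pin's dark rectangular grip, 23 mm above the pin's origin; axes as the pin's. The grip is 22 mm along x, 30 mm along y and 34 mm high, from the top of the collar up; it is meant to be gripped from above across the 22 mm.
- pin_nose (a point): Centre of the pin's nose face, 66 mm below the pin's origin on its axis; axes as the pin's.
- fork: Fixed fork bracket, 80 mm high, on a grey base plate 100 mm (x) by 200 mm (y). Origin: on the pin axis (vertical), on the work surface; z up. Two level steel ears, 70 mm (x) by 64 mm (y): lower at 20 to 32 mm height, upper at 72 to 80 mm, joined by a web on the +x side (x 35 to 47 mm, to 80 mm high). Two loose link arms lie between them. With the pin home its nose is at 14 mm height.
- slot (a point): Centre of the slot, in the top face of the upper ear, 80 mm above the fork's origin on the pin axis; axes as the fork's. The slot is 31 mm long along the fork's x and 16 mm wide along its y, so the 12 mm shaft has 9.5 mm of play either way along x and 2 mm along y; the pin's collar covers it.
- upper_arm_level (a point): Point on the pin axis 64 mm above the fork's origin, level with the top face of the upper link arm (54 to 64 mm), on which a nose beside the eye lands; axes as the fork's. The eye is a 15 mm round through hole; its centre is NOT here but anywhere up to 8.5 mm to either side along the fork's x (y true to 0.5 mm), unmeasured. A nose within 1.5 mm of its centre goes in.
- lower_arm_level (a point): The same for the lower link arm, 48 mm above the fork's origin: arm from 38 to 48 mm height, 15 mm eye up to 8.5 mm to either side along x, drifted independently of the upper one, unmeasured and hidden from above. Only 6 mm of air lies between the arms, 6 mm between the lower arm and the lower ear, 8 mm between upper arm and upper ear.
- link_pivot (a point): Top of the bolt on which both link arms swing (vertical axis), at x = 0, y = -110 mm in the fork's frame, 73 mm high. The arms are flat steel bars, 48 mm wide, along the fork's y; the eyes lie 110 mm from the pivot. An arm stays where it is left; swinging it takes about 4 N sideways at its eye, at most 9.3 mm either way. A pin in an eye drags the arm along.
- lower_hole (a point): Centre of the lower ear's 14.5 mm hole in its top face, 32 mm above the fork's origin on the pin axis; axes as the fork's.
- pin_block: Fixed wooden block, 70 x 70 x 80 mm, with one vertical 17 mm through hole in its centre, in which the pin hangs at the start. Origin: centre of its underside, z up.
- screwdriver_red: Screwdriver with a red handle, 240 mm long, lying along its y; near the work, loose; leave it where it is. Origin: middle of its underside.
- con_rod: Connecting rod, 82 x 172 x 20 mm, lying flat; near the work, loose; leave it where it is. Origin: middle of its underside.
- grease_tin: Round tin, 77 mm in diameter, 52 mm high; near the work, loose; leave it where it is. Origin: centre of its underside.
- sprocket: Small chain sprocket, 79 mm in diameter, 6 mm thick, lying flat; near the work, loose; leave it where it is. Origin: centre of its underside.
There are look-alikes about, which are no part of the job. There is more than one size of the pin; the job needs the smaller. What is shaped like the pin_block but green is not meant.

How it is judged (in metres and radians):
On the way, in this order (a step that is already met when the one before it is completed fails the run):
1. the pin is drawn out of the wooden block (z of pin_nose in the frame of pin_block above 0.085 m), for 0.1 s.
2. the pin's nose has come through the upper ear and both link arms (z of pin_nose in the frame of fork below 0.036 m and x of pin_nose in the frame of fork between -0.012 and 0.012 m and y of pin_nose in the frame of fork between -0.006 and 0.006 m).
At the end, for the whole second after the job is handed in: The pin stands through the upper ear, both arms and the lower ear: its collar rests on the upper ear (origin 77 to 82 mm above the fork's origin), its nose is within 4 mm of the pin axis beneath the lower hole, it leans less than 0.06 rad, is at rest, and the gripper has let go (z of pin in the frame of fork between 0.077 and 0.082 m and horizontal distance between pin_nose and lower_hole below 0.004 m and angle between pin's own z axis and vertical below 0.06 rad and linear speed of pin below 0.02 m/s); the robot touches nothing.
It fails at once if the pin is pressed into the bracket or the arms with more than 80 N (contact force between pin and fork above 80 N).
It fails at once if the screwdriver, connecting rod, tin or sprocket is moved more than 30 mm (distance of any of screwdriver_red, con_rod, grease_tin, sprocket from where it was at the start of the episode above 0.03 m).
It also fails if it takes over 54 s, if anything falls off the work surface, if the arm or the gripper's body presses on something with over 40 N, if the wrist force passes 120 N, or if a joint passes its speed limit or range.

ROBOT

A 6-joint arm with a two-finger parallel gripper is mounted at the origin on a cart in front of the work surface, level with it; the furniture and walls round the work are solid. World frame = base frame: x ahead of the robot, y to its left, z up, the work surface at z = 0. Lengths are in mm, angles in degrees, forces in N, time in s.
With the tool pointing down it reaches from about 350 to 850 mm from the base axis. Payload 8.1 kg.
Tool frame: the origin (TCP) lies at the very end of the fingers, on their centre line; the grasp point (between the pads) lies 19 mm behind it; z points along the fingers, y is the line along which they close (so a half turn about z gives the same grasp; the last joint's range is limited). The gripper opens to 85 mm and grips with 20 to 120 N. Pads are 22 mm wide; open, the fingers measure 114 mm over their backs; the gripper's body (76 mm by 85 mm) begins 54 mm behind the grasp point. The pads swing forward as they close: fully open they stand 13 mm farther back than shut.
Start: joints at [-4.893, 7.471, 85.268, -0, 87.261, -4.893], TCP at [600.004, 0.022, 231.292] pointing down, gripper open.
Joint ranges: [-169.43, 169.43], [-51.17, 129.36], [1.28, 143.12], [-76.62, 256.62], [0, 156.53], [-152.29, 152.29]. Speed limits (degrees/s): [136.94, 136.94, 159.86, 180, 180, 180].

INTERFACE

Orientations are given as [roll, pitch, yaw] about the fixed x, y, z axes, in that order (R = Rz(yaw) Ry(pitch) Rx(roll)).
In Python, from bench import * gives the robot as it stands.
- The arm moves only by the tool play_rows, never from a script. Its argument "increments" is a list of rows, each a list of 3 entries, a list of its own where there are three numbers: the gripper's target within -1 to 1 (fully open at 1, half-way at 0, shut at -1), then the shift along the tool's x, y, z in mm, then the turn about the tool's z in rad. A call has 1 to 12 rows; each row shifts and turns the commanded pose from where the row before left it, along the tool's axes as they then stand; what a row does not reach is not made up. A row lasts 1/12 s, in which the tool goes at most 41.7 mm and 7.16 degrees, less where a joint would pass 70% of its speed; a pose out of reach is approached as far as the arm can. A call is refused whole if a number of a shift passes 41.7 or a number of a turn 0.125, either way. A call with a gripper value outside its range is refused whole. The fingers move at their own pace and stop on an object; "force" is the grip in N (left out, the last holds). Time passes only in rows, so rows that do not move let the fingers close. It gives the time, the measured TCP pose, the force, the opening and the grip force at its end, in the units of the state.
- sense(): the state, without advancing time (a new reading comes with each control period).
- snapshot(name): name is "scene" or "side" or "wrist"; returns a dict with "color" (400x640x3 uint8, red, green, blue), "intrinsics" (3x3 intrinsics, pixels), "world_from_camera" (4x4, takes a point from camera to world coordinates). Camera axes: x right, y down, z forward; pixel columns grow to the right and rows downward; lengths in mm; the calibration is good to about 2 mm. A picture is of the moment at which its call begins. There is no depth.
- hand_in(): hands the job in; it is judged then, once.
Trained networks look in a picture, given as the dict that the camera call returned (one of the last four; its "shot" number tells which), for a name from the list of things; names that differ only in an ending like _2 or _b are one class to them, and where a whole thing is asked for, a point or a joint stands for the part that bears it (a point fixed in the world has none). Each returns a list of dicts, best first, with "p" (0 to 1); they miss things now and then, are a little off and sometimes report something else, mostly with a low value. They report only what shows in the picture. A call takes as long as a camera call. They do not tell look-alikes from the thing itself.
- find_in(query, picture): "xyz" ([x, y, z] in mm, in the coordinates of the camera as it stood for that picture, good to about 4 mm: the middle of the surface that is visible of it).
- regions_of(query, picture): "mask" (400x640 bool, what is visible of it).
- pinpoint(query, picture): "xyz" ([x, y, z] in mm, in the coordinates of the camera as it stood for that picture, good to about 4 mm: a listed point, or the origin of a listed thing).
The state is a dict: "time": time; "joint_pos": joint angles; "qd": joint speeds; "joint_efforts": joint torques, N m; "tool_pos": TCP position; "tcp_rot": TCP orientation; "ft_force": force on the tool from outside, world axes, zero at the start; "wrist_torque": the same for the moment, N m; "finger_gap": finger opening in mm; "grip_force": force on a finger pad.
Only numpy, scipy, OpenCV 4.12 (cv2) and the standard library are available. Lean on these libraries where they do the work, as an engineer would, in place of code of your own. Each camera call takes 0.05 s, during which the arm holds its last target. There are 200 camera calls.

## Working session

There is one attempt and no reset: what is moved stays moved. The work goes in short steps, Python scripts to look and compute and a tool call to move; the robot and the scene stay as the last step left them, time stands still between calls to the robot, and variables do not carry over. Pictures are saved under pics/ and viewed, at most 10 in all, crops included, and the job is handed in when it is done.

Besides the shell and the picture viewer there is one more tool, called in YAML: its name, and indented under it one key for each argument. play_rows: Moves the arm, as the interface text tells. Its arguments: {"type":"object","properties":{"increments":{"type":"array","items":{"type":"array"}},"force":{"type":"number"}},"required":["increments"]}

```bash
mkdir -p pics
cat > h.py <<'E'
from bench import *
import numpy as np, cv2
def W(p,s): 
    T=np.array(s["world_from_camera"]); return (T[:3,:3]@np.array(p)+T[:3,3])
def save(s,n): cv2.imwrite("pics/"+n,cv2.cvtColor(s["color"],cv2.COLOR_RGB2BGR))
def px(p,s):
    T=np.linalg.inv(np.array(s["world_from_camera"])); q=np.array(s["intrinsics"])@(T[:3,:3]@np.array(p)+T[:3,3]); return (q[:2]/q[2]).round(0)
def ray(u,v,z,s):
    T=np.array(s["world_from_camera"]); d=T[:3,:3]@np.linalg.solve(np.array(s["intrinsics"]),[u,v,1.]); o=T[:3,3]; return o+d*(z-o[2])/d[2]
E
python3 - <<'E'
from h import *
ims=[]
for n in ("scene","side"):
    s=snapshot(n); save(s,n+"0.png")
    for q in ("pin","pin_grip","pin_block","fork","slot","link_pivot"):
        for r in pinpoint(q,s)[:3]:
            w=W(r["xyz"],s); print(n,q,round(r["p"],2),w.round(0),px(w,s))
print(sense())
E
```

```text
scene pin 0.92 [570. 152.  89.] [252. 155.]
scene pin 0.73 [469. 151.  80.] [223. 181.]
scene pin_grip 0.85 [472. 150. 104.] [223. 173.]
scene pin_grip 0.69 [565. 158. 123.] [248. 145.]
scene pin_block 0.78 [475. 148.   1.] [231. 200.]
scene pin_block 0.59 [ 450. -345.   -4.] [387. 326.]
scene pin_block 0.58 [472. 149. 103.] [223. 174.]
scene fork 0.73 [494. -84.  -0.] [305. 244.]
scene slot 0.69 [495. -82.  82.] [304. 223.]
scene slot 0.69 [472. 149. 103.] [223. 174.]
scene link_pivot 0.56 [ 474. -191.   74.] [338. 258.]
side pin 0.85 [472. 146.  80.] [349. 244.]
side pin 0.73 [566. 158.  93.] [307. 241.]
side pin_grip 0.84 [565. 159. 123.] [307. 230.]
side pin_grip 0.63 [471. 147.  99.] [350. 237.]
side pin_block 0.94 [473. 147.  -3.] [348. 272.]
side pin_block 0.89 [ 444. -343.   -1.] [359. 168.]
side fork 0.87 [495. -86.  -1.] [341. 214.]
side slot 0.58 [494. -81.  79.] [342. 190.]
side link_pivot 0.62 [ 475. -196.   74.] [349. 170.]
{'time': 0.7, 'joint_pos': array([-4.89594871e+00,  7.46823104e+00,  8.52682863e+01, -1.35329564e-03,
        8.72609214e+01, -4.89308202e+00]), 'qd': array([-0.03409547,  0.03142133, -0.04467099,  0.02568953,  0.05433888,
       -0.04862445]), 'joint_efforts': array([-4.26718570e-04, -5.69146979e+01, -5.00747931e+01, -2.97378383e-04,
        1.20689911e-03, -4.54389499e-05]), 'tool_pos': array([ 6.00006332e+02, -1.70931467e-02,  2.31318180e+02]), 'tcp_rot': array([1.79997563e+02, 1.56528978e-03, 8.99971979e+01]), 'ft_force': array([0.07687744, 0.38305123, 0.65098482]), 'wrist_torque': array([ 0.01648175,  0.00297287, -0.05487273]), 'grip_force': 0.0, 'finger_gap': 85.39605778506375}
```

View pics/scene0.png

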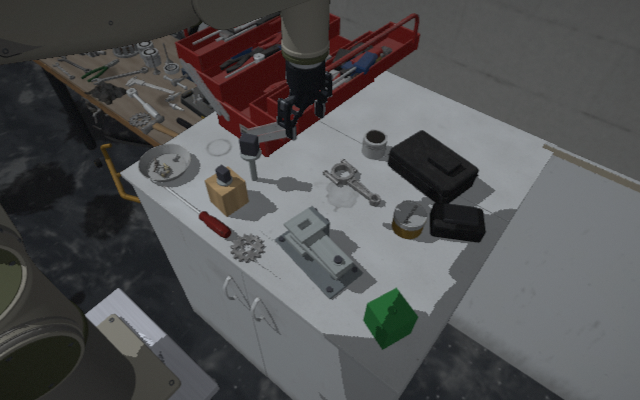

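View pics/side0.png

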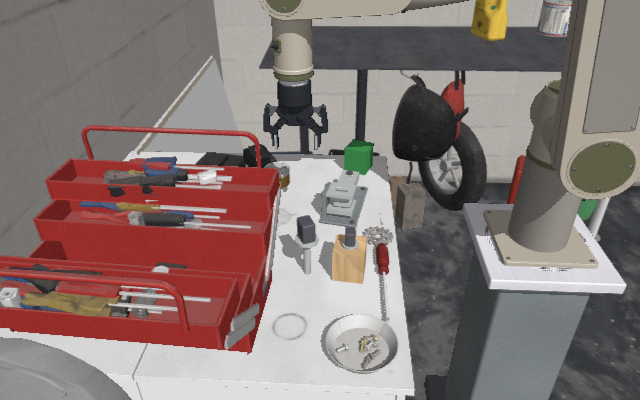

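The smaller pin sits in the wooden block near (473,148), at scene pixel (223,175). The big pin stands free near (568,155), the fork is near (494,-84) with its yaw about -10°, and the green block is the decoy. I'm going above the wooden block for a close look.

play_rows:
  increments:
    - [1,[13,-12,0],0]
    - [1,[13,-12,0],0]
    - [1,[13,-12,0],0]
    - [1,[13,-12,0],0]
    - [1,[13,-12,0],0]
    - [1,[13,-12,0],0]
    - [1,[13,-12,0],0]
    - [1,[13,-12,0],0]
    - [1,[13,-12,0],0]
    - [1,[13,-12,0],0]
    - [1,[0,0,0],0]
    - [1,[0,0,0],0]
  force: 60

```text
time: 1.7
tool_pos: [479.8, 130.5, 231.6]
tcp_rot: [180.0, 0.0, 90.1]
ft_force: [-0.2, -0.2, -0.9]
finger_gap: 85.6
grip_force: 0.0
```

Run:
```python
from h import *
s=snapshot("wrist"); save(s,"w1.png")
for q in ("pin","pin_grip","pin_nose","pin_block"):
    for r in pinpoint(q,s)[:3]:
        w=W(r["xyz"],s); print(q,round(r["p"],2),w.round(0),px(w,s))
print(np.array(s["world_from_camera"]).round(2), sense()["tool_pos"],sense()["tcp_rot"])
```

```text
pin 0.94 [475. 149.  82.] [310. 163.]
pin 0.78 [569. 157.  91.] [409. 157.]
pin_grip 0.79 [470. 144. 105.] [304. 174.]
pin_grip 0.78 [573. 153. 127.] [425. 169.]
pin_nose 0.62 [568. 158.   2.] [387. 144.]
pin_block 0.63 [469. 147.  -1.] [306. 152.]
[[ 1.0000e+00 -0.0000e+00  0.0000e+00  4.8119e+02]
 [-0.0000e+00 -9.5000e-01 -3.0000e-01  2.0726e+02]
 [ 0.0000e+00  3.0000e-01 -9.5000e-01  3.7447e+02]
 [ 0.0000e+00  0.0000e+00  0.0000e+00  1.0000e+00]] [480.42238693 129.45192523 231.23318086] [-1.79998138e+02  8.24249456e-03  8.99503589e+01]
```

View pics/w1.png

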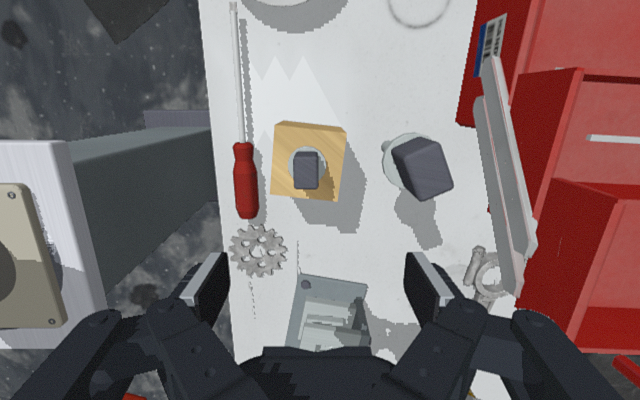

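The small pin's dark grip is at pixel (305,170) on the wooden block. Its narrow side lies roughly along world x, and the big pin is at (420,165). I'll measure the grip's yaw and centre.

Run:
```python
from h import *
s=snapshot("wrist")
im=s["color"].astype(int)
c=im[145:195,285:325]; 
for v in range(146,194,4): print(v,[int(x) for x in im[v,286:326:3].mean(1)])
m=(im.mean(2)<110); m[:, :286]=0;m[:,325:]=0;m[:140]=0;m[195:]=0
n,l,st,ce=cv2.connectedComponentsWithStats(m.astype(np.uint8))
print(st[1:],ce[1:])
k=1+np.argmax(st[1:,4]); ys,xs=np.nonzero(l==k)
P=np.array([ray(u,v,120,s)[:2] for u,v in zip(xs,ys)],np.float32)
print(cv2.minAreaRect(P))
for z in (86,103,120): print(z,px((473,148,z),s))
```

```text
146 [158, 161, 163, 164, 165, 173, 194, 183, 169, 154, 165, 165, 160, 163]
150 [165, 160, 161, 170, 120, 122, 122, 122, 100, 102, 170, 152, 163, 161]
154 [170, 171, 181, 73, 79, 83, 83, 82, 81, 80, 59, 172, 143, 164]
158 [171, 182, 107, 99, 102, 102, 100, 101, 100, 96, 70, 135, 185, 161]
162 [173, 180, 115, 97, 97, 97, 101, 99, 97, 102, 68, 123, 134, 131]
166 [174, 181, 125, 99, 100, 95, 99, 98, 98, 99, 70, 126, 122, 146]
170 [176, 179, 148, 96, 101, 98, 100, 93, 99, 91, 74, 123, 125, 110]
174 [181, 176, 149, 97, 96, 96, 99, 101, 97, 96, 73, 124, 112, 112]
178 [178, 186, 178, 94, 98, 97, 97, 98, 96, 99, 74, 111, 108, 106]
182 [174, 178, 179, 97, 98, 95, 99, 97, 95, 91, 79, 119, 112, 108]
186 [177, 172, 174, 87, 89, 91, 87, 88, 88, 90, 72, 118, 114, 113]
190 [167, 169, 177, 174, 179, 184, 154, 121, 121, 123, 121, 118, 122, 115]
[[292 150  26  39 928]
 [319 174   6   7  22]] [[305.15301724 169.28232759]
 [322.63636364 177.27272727]]
((471.8281555175781, 150.3992462158203), (33.3841552734375, 21.364349365234375), 89.89115905761719)
86 [307. 164.]
103 [307. 168.]
120 [306. 172.]
```

Run:
```python
from h import *
s=snapshot("wrist"); im=s["color"].astype(float).mean(2)
L=[];R=[]
for v in range(158,187,2):
    r=im[v]
    l=next(u for u in range(288,300) if r[u+1]<120); t=l+ (r[l]-110)/(r[l]-r[l+1]+1e-6)
    q=next(u for u in range(308,322) if r[u]<86)-.5
    L.append(ray(t,v,120,s)[:2]);R.append(ray(q,v,120,s)[:2])
for A in (L,R):
    A=np.array(A); p=np.polyfit(A[:,1],A[:,0],1); print("yaw",-np.degrees(np.arctan(p[0])),"x@148",np.polyval(p,148), A[[0,-1]].round(1))
print(ray(304,156.5,120,s),ray(304,188.5,120,s),[ray(304,156.5,120,s)])
```

```text
yaw 0.5051884378465755 x@148 461.4519275658177 [[461.5 160.3]
 [462.  135.6]]
yaw 1.1539950412909277 x@148 480.8542762779002 [[480.3 160.3]
 [480.2 135.6]]
[471.40526019 161.60989685 120.        ] [470.97922742 133.30475643 120.        ] [array([471.40526019, 161.60989685, 120.        ])]
```

play_rows:
  increments:
    - [0,[6,-3,10],0]
    - [0,[6,-3,20],0]
    - [0,[6,-2,25],0]
    - [0,[0,0,25],0]
    - [0,[0,0,25],0]
    - [0,[0,0,20],0]
    - [0,[0,0,15],0]
    - [0,[0,0,0],0]
    - [-1,[0,0,0],0]
    - [-1,[0,0,0],0]
    - [-1,[0,0,0],0]
    - [-1,[0,0,0],0]
  force: 60

```text
time: 3.05
tool_pos: [472.7, 148.2, 92.3]
tcp_rot: [179.9, -0.0, 90.0]
ft_force: [-0.8, -0.1, -3.2]
finger_gap: 21.0
grip_force: 60.2
```

play_rows:
  increments:
    - [-1,[0,0,0],0]
    - [-1,[0,0,0],0]
    - [-1,[0,0,0],0]
  force: 80

```text
time: 3.3
tool_pos: [472.5, 148.1, 92.0]
tcp_rot: [179.9, -0.0, 90.0]
ft_force: [-0.2, 0.0, 1.8]
finger_gap: 21.0
grip_force: 83.5
```

play_rows:
  increments:
    - [-1,[0,0,-5],0]
    - [-1,[0,0,-10],0]
    - [-1,[0,0,-15],0]
    - [-1,[0,0,-20],0]
    - [-1,[0,0,-20],0]
    - [-1,[0,0,-20],0]
    - [-1,[0,0,-20],0]
    - [-1,[0,0,-15],0]
    - [-1,[0,0,0],0]

```text
time: 4.05
tool_pos: [474.1, 148.5, 221.2]
tcp_rot: [179.6, -0.1, 90.0]
ft_force: [1.2, 0.3, -2.2]
finger_gap: 20.6
grip_force: 83.0
```

play_rows:
  increments:
    - [-1,[-15,2,0],0]
    - [-1,[-25,2,0],0]
    - [-1,[-30,2,0],0]
    - [-1,[-30,2,0],0]
    - [-1,[-30,2,0],0]
    - [-1,[-30,2,0],0.05]
    - [-1,[-30,2,0],0.05]
    - [-1,[-30,2,0],0.05]
    - [-1,[-30,2,0],0.03]
    - [-1,[-25,2,0],0]
    - [-1,[-15,2,0],0]
    - [-1,[0,0,0],0]

```text
time: 5.05
tool_pos: [476.9, -144.9, 215.4]
tcp_rot: [-179.9, 0.1, 79.5]
ft_force: [1.5, 0.7, -2.8]
finger_gap: 20.5
grip_force: 82.9
```

Run:
```python
from h import *
s=snapshot("wrist"); save(s,"w2.png")
for q in ("fork","slot","link_pivot","pin_nose","pin","lower_hole"):
    for r in pinpoint(q,s)[:2]:
        w=W(r["xyz"],s); print(q,round(r["p"],2),w.round(0),px(w,s))
t=sense();print(t["tool_pos"],t["tcp_rot"],t["time"],t["finger_gap"])
```

```text
fork 0.89 [497. -85.   2.] [323. 115.]
slot 0.8 [496. -86.  80.] [324. 119.]
link_pivot 0.6 [ 475. -192.   77.] [321. 229.]
pin_nose 0.63 [ 477. -144.  141.] [314. 206.]
pin_nose 0.61 [ 479. -148.  228.] [318. 271.]
pin 0.66 [ 478. -148.  204.] [317. 248.]
lower_hole 0.92 [496. -87.  30.] [323. 118.]
lower_hole 0.64 [495. -83.  65.] [321. 116.]
[ 477.83295682 -141.20588228  216.15339602] [-1.79990015e+02 -1.13571182e-02  7.97629386e+01] 5.4 20.783819184834595
```

View pics/w2.png

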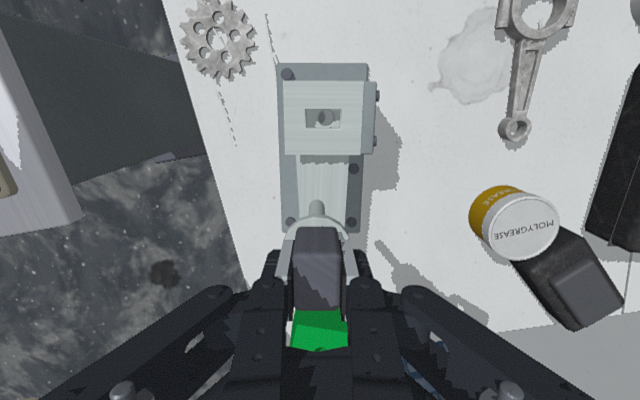

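The fork sits square in the view. The slot is at about (323,119), with part of the upper arm's eye visible inside it, and the pin's nose is at (315,207). I'll enlarge the slot.

Run:
```python
from h import *
s=snapshot("wrist")
im=s["color"]; 
c=cv2.cvtColor(im[70:165,270:390],cv2.COLOR_RGB2BGR); cv2.imwrite("pics/z2.png",cv2.resize(c,None,fx=6,fy=6,interpolation=cv2.INTER_NEAREST))
g=im.astype(int).mean(2)
for v in range(102,136,2): print(v,[int(x) for x in g[v,296:352:2]])
np.set_printoptions(suppress=True); print(np.array(s["world_from_camera"]).round(3).tolist(),np.array(s["intrinsics"])[0])
```

```text
102 [184, 186, 186, 185, 184, 185, 186, 185, 187, 185, 186, 186, 186, 186, 188, 187, 187, 185, 187, 185, 185, 186, 187, 186, 187, 187, 185, 186]
104 [181, 180, 180, 180, 179, 181, 180, 181, 181, 180, 181, 181, 180, 181, 181, 181, 181, 180, 182, 182, 181, 181, 180, 180, 181, 180, 181, 179]
106 [183, 184, 183, 183, 183, 183, 184, 184, 183, 182, 182, 184, 184, 183, 183, 183, 184, 182, 184, 184, 184, 184, 185, 186, 185, 185, 185, 184]
108 [182, 181, 181, 182, 180, 179, 182, 181, 182, 182, 181, 182, 181, 180, 182, 182, 181, 182, 182, 182, 182, 182, 180, 182, 180, 181, 182, 182]
110 [182, 182, 179, 182, 180, 182, 181, 181, 181, 181, 181, 179, 179, 180, 181, 181, 180, 182, 181, 180, 179, 181, 182, 180, 180, 181, 181, 179]
112 [185, 184, 183, 184, 184, 181, 183, 180, 180, 180, 182, 183, 180, 180, 181, 180, 179, 180, 185, 185, 185, 184, 184, 185, 184, 183, 183, 184]
114 [183, 183, 183, 183, 167, 121, 123, 125, 122, 121, 122, 120, 123, 113, 122, 124, 123, 119, 129, 131, 133, 134, 148, 185, 184, 184, 184, 182]
116 [183, 183, 181, 182, 170, 119, 127, 129, 127, 127, 126, 127, 106, 96, 124, 125, 1
[... 814 characters left out ...]
, 127, 122, 186, 185, 148, 112, 123, 123, 118, 152, 192, 181, 181, 177, 193, 181, 185, 184, 184, 183]
130 [186, 186, 186, 186, 186, 121, 125, 128, 123, 141, 182, 185, 183, 174, 168, 173, 188, 182, 180, 179, 181, 179, 200, 187, 185, 186, 186, 185]
132 [184, 185, 184, 184, 184, 148, 162, 163, 163, 161, 168, 169, 172, 171, 170, 177, 177, 169, 172, 171, 172, 172, 200, 185, 184, 186, 184, 185]
134 [182, 182, 182, 183, 183, 187, 185, 187, 189, 187, 185, 187, 187, 187, 187, 187, 187, 188, 188, 191, 192, 194, 191, 184, 186, 184, 185, 185]
[[0.984, -0.171, -0.054, 493.191], [-0.179, -0.937, -0.298, -65.698], [0.0, 0.303, -0.953, 359.088], [0.0, 0.0, 0.0, 1.0]] [300.60166769   0.         316.37281416]
```

View pics/z2.png

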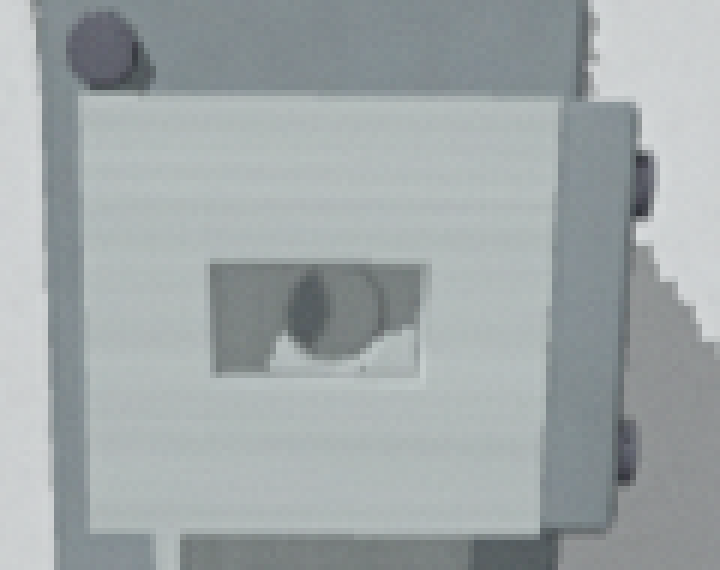

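Run:
```python
from h import *
s=snapshot("wrist")
T=np.array(s["world_from_camera"])
C=np.mean([ray(u,v,80,s) for u,v in ((305,113.8),(341.3,113.9),(340.7,133.5),(305.2,132.5))],0)
a=ray(305,113.8,80,s);b=ray(341.3,113.9,80,s);d=ray(305.2,132.5,80,s)
print("slot",C,b-a,d-a)
# ear edges: left/right edges and top/bottom at z 80
e=[ray(270+u/6,70+v/6,80,s) for u,v in ((78,96),(560,96),(540,533),(89,533))]
E=np.array(e);print("ear",E.mean(0),E[1]-E[0],E[2]-E[3],E[3]-E[0])
y=np.radians(-10.3); fx=np.array([np.cos(y),np.sin(y),0]);fy=np.array([-np.sin(y),np.cos(y),0])
v=122
for n,u,z in (("slotL",305.1,80),("slotR",341,80),("upL",318,64),("upR",333.7,64),("lowR",324.7,48)):
    p=ray(u,v,z,s)-C; print(n,(p@fx).round(1),(p@fy).round(1))
p=ray(326,130.3,64,s)-C; print("upper bottom",p@fx,p@fy)
t=sense();print(t["tool_pos"],t["tcp_rot"],t["time"])
for r in pinpoint("pin_nose",s)[:2]: print(W(r["xyz"],s),r["p"])
# nose in picture: print pixels around
g=s["color"].astype(int).mean(2)
for v in range(196,226,2): print(v,[int(x) for x in g[v,300:332:2]])
tp=t["tool_pos"]; 
print("expected nose px", px((tp[0],tp[1],tp[2]-92+14),s),px((tp[0],tp[1],tp[2]-92+80),s))
```

```text
slot [495.83568008 -85.56788404  80.        ] [31.96797457 -5.91706518  0.        ] [ -2.95668981 -16.18062448   0.        ]
ear [495.56073106 -85.69905741  80.        ] [ 68.91245116 -12.56406679   0.        ] [ 69.25767488 -12.63230351   0.        ] [-11.92081727 -62.92945292   0.        ]
slotL -16.2 1.3
slotR 16.2 1.3
upL -4.5 0.3
upR 10.5 0.3
lowR 2.3 -0.7
upper bottom 3.224659143161071 -7.4471972229722745
[ 477.91495537 -141.42747966  216.30051046] [ 1.79995428e+02 -2.32222325e-03  7.97553545e+01] 5.5
[ 478.64054984 -143.85616442  141.9115896 ] 0.61
[492.50729792 -86.96167898  29.48965747] 0.27
196 [180, 181, 177, 180, 182, 181, 178, 181, 181, 183, 185, 181, 181, 179, 179, 177]
198 [180, 180, 177, 181, 180, 181, 178, 184, 179, 182, 185, 183, 180, 180, 179, 177]
200 [179, 181, 178, 181, 183, 181, 172, 160, 151, 144, 161, 181, 181, 178, 177, 178]
202 [179, 182, 178, 182, 183, 170, 155, 152, 151, 139, 128, 135, 184, 179, 180, 178]
204 [180, 180, 178, 180, 184, 151, 154, 150, 151, 139, 128, 102, 171, 179, 178, 177]
206 [179, 180, 178, 181, 181, 146, 152, 152, 150, 141, 128, 107, 142, 181, 178, 177]
208 [181, 181, 179, 181, 179, 146, 154, 153, 151, 140, 130, 106, 117, 180, 176, 178]
210 [181, 181, 178, 182, 178, 151, 155, 150, 149, 137, 129, 108, 116, 180, 175, 178]
212 [181, 182, 179, 181, 165, 150, 155, 152, 149, 139, 127, 109, 108, 182, 177, 179]
214 [181, 181, 179, 183, 164, 149, 148, 144, 145, 140, 132, 116, 113, 173, 178, 179]
216 [184, 175, 167, 157, 146, 147, 154, 151, 148, 144, 140, 136, 132, 128, 130, 169]
218 [149, 149, 151, 155, 168, 178, 189, 189, 185, 180, 173, 166, 162, 157, 141, 121]
220 [160, 172, 183, 186, 181, 180, 183, 181, 177, 179, 178, 176, 177, 180, 183, 170]
222 [182, 180, 177, 177, 179, 181, 183, 182, 177, 179, 178, 175, 174, 176, 178, 180]
224 [178, 180, 178, 178, 179, 181, 185, 184, 179, 181, 178, 177, 177, 179, 180, 182]
expected nose px [314. 206.] [314. 244.]
```

```bash
python3 - <<'E'
from h import *
s=snapshot("wrist"); save(s,"w3.png")
t=sense();tp=t["tool_pos"]
y=np.radians(-10.35); fx=np.array([np.cos(y),np.sin(y),0]);fy=np.array([-np.sin(y),np.cos(y),0])
C=np.array([495.75,-85.65,80])
zn=tp[2]-78; zc=zn+66
g=s["color"].astype(float).mean(2)
for v in (203,206,209,212):
    r=g[v]; l=next(u for u in range(303,318) if (r[u]<168)); rr=next(u for u in range(330,316,-1) if r[u]<160)
    print(v,l,rr,end=" ")
    m=ray((l+rr)/2,v,zn+(v-200)*1.65,s); print("tool->shaft centre fx", (m-tp)@fx, "z used",m[2])
n=ray(317,199.5,zn,s); print("nose front edge rel tool: fy",(n-tp)@fy," (expect 5.2), fx",(n-tp)@fx)
c=ray(316,215.5,zc,s); print("collar front lower edge fy (expect 19)",(c-tp)@fy)
print("tool rel fork:",(tp-C)@fx,(tp-C)@fy,tp,t["tcp_rot"],t["wrist_torque"])
E
python3 - <<'E'
import cv2
i=cv2.imread('pics/w3.png')[180:260,270:370]; cv2.imwrite('pics/z3.png',cv2.resize(i,None,fx=7,fy=7,interpolation=0))
E
```

```text
203 310 323 tool->shaft centre fx 1.6983645229355588 z used 143.30545183070186
206 309 324 tool->shaft centre fx 1.6942250795741878 z used 148.25545183070187
209 309 324 tool->shaft centre fx 1.6900749921174976 z used 153.20545183070186
212 308 324 tool->shaft centre fx 1.329308932289888 z used 158.15545183070185
nose front edge rel tool: fy 4.925947404460549  (expect 5.2), fx 2.088970759705186
collar front lower edge fy (expect 19) 17.229244778121743
tool rel fork: -7.5116838037366485 -58.30297463830195 [ 477.88578552 -141.65475057  216.35545183] [ 1.79993181e+02 -5.49641701e-04  7.97369397e+01] [-0.0222416  -0.03236545 -0.01200296]
```

View pics/z3.png

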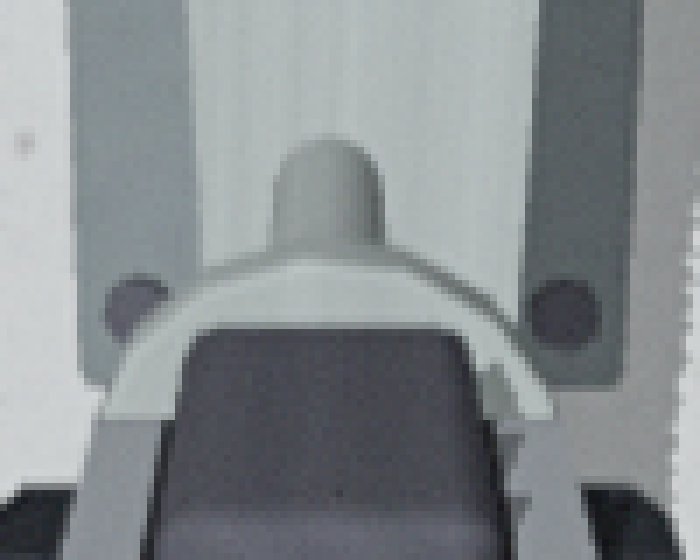

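play_rows:
  increments:
    - [-1,[10,2,0],0]
    - [-1,[14.4,2,0],0]
    - [-1,[14,2,0],0]
    - [-1,[12,2,0],0]
    - [-1,[8,0.9,0],0]
    - [-1,[0,0,10],0]
    - [-1,[0,0,15],0]
    - [-1,[0,0,15],0]
    - [-1,[0,0,8],0]
    - [-1,[0,0,0],0]
    - [-1,[0,0,0],0]
    - [-1,[0,0,0],0]

```text
time: 6.6
tool_pos: [497.4, -86.6, 169.0]
tcp_rot: [179.9, 0.0, 79.7]
ft_force: [-0.1, -0.1, -2.1]
finger_gap: 20.9
grip_force: 82.9
```

Run:
```python
from h import *
s=snapshot("wrist"); save(s,"w4.png")
i=cv2.imread('pics/w4.png')[110:290,220:420]; cv2.imwrite('pics/z4.png',cv2.resize(i[:,:],None,fx=3.3,fy=3.3,interpolation=0))
y=np.radians(-10.35); fx=np.array([np.cos(y),np.sin(y),0]);fy=np.array([-np.sin(y),np.cos(y),0])
C=np.array([495.75,-85.65,80]); t=sense(); tp=t["tool_pos"]
print((tp-C)@fx,(tp-C)@fy,tp,t["tcp_rot"],t["ft_force"],t["time"])
print("slot corners px",[px(C+a*fx+b*fy,s).tolist() for a in(-15.5,15.5) for b in (8,-8)])
```

```text
1.997392148840694 -0.5841125509700329 [497.60994974 -86.58346121 169.35856173] [1.79905852e+02 1.08334709e-02 7.96760300e+01] [ 0.5505132   0.37548194 -3.48655139] 6.65
slot corners px [[293.0, 191.0], [293.0, 209.0], [331.0, 191.0], [331.0, 209.0]]
```

View pics/z4.png

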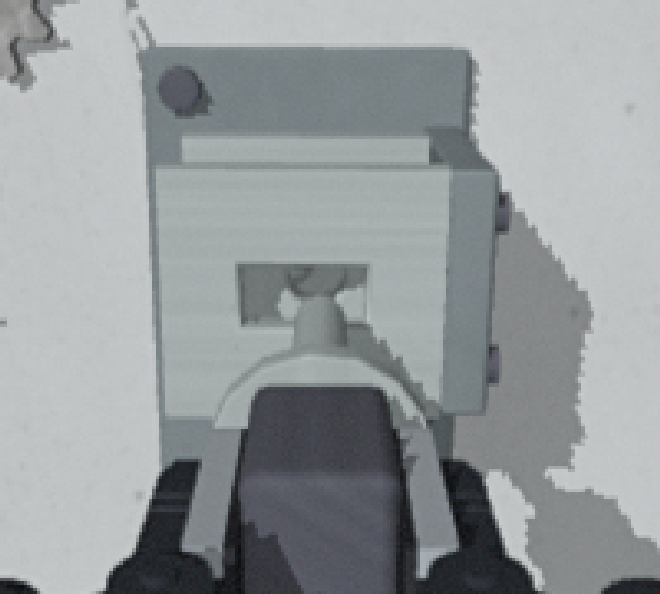

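The nose, at zoom (318,290), lines up with the eye centre, about +3.2 mm along the fork's x, and needs about 0.5 mm in y. I'm descending through the slot to just above the upper arm, then on gently.

play_rows:
  increments:
    - [-1,[0.5,0,4],0]
    - [-1,[0,0,5],0]
    - [-1,[0,0,5],0]
    - [-1,[0,0,5],0]
    - [-1,[0,0,4],0]
    - [-1,[0,0,0],0]
    - [-1,[0,0,0],0]

```text
time: 7.23
tool_pos: [496.7, -85.7, 144.8]
tcp_rot: [-179.9, -0.0, 79.7]
ft_force: [1.4, 0.5, -3.0]
finger_gap: 21.0
grip_force: 82.9
```

play_rows:
  increments:
    - [-1,[0,0,2],0]
    - [-1,[0,0,1.5],0]
    - [-1,[0,0,1.5],0]
    - [-1,[0,0,0],0]
    - [-1,[0,0,0],0]

```text
time: 7.65
tool_pos: [497.0, -85.7, 140.3]
tcp_rot: [-180.0, -0.0, 79.7]
ft_force: [-0.8, -0.2, -2.8]
finger_gap: 20.9
grip_force: 82.9
```

play_rows:
  increments:
    - [-1,[0,0,1.5],0]
    - [-1,[0,0,1.5],0]
    - [-1,[0,0,1.5],0]
    - [-1,[0,0,1.5],0]
    - [-1,[0,0,1.5],0]
    - [-1,[0,0,1.5],0]
    - [-1,[0,0,1.5],0]
    - [-1,[0,0,0],0]
    - [-1,[0,0,0],0]

```text
time: 8.4
tool_pos: [497.0, -85.7, 129.7]
tcp_rot: [-180.0, -0.0, 79.7]
ft_force: [-1.0, -0.5, -3.5]
finger_gap: 20.7
grip_force: 82.9
```

play_rows:
  increments:
    - [-1,[0,-1.5,0],0]
    - [-1,[0,-1.5,0],0]
    - [-1,[0,-1.5,0],0]
    - [-1,[0,-1.5,0],0]
    - [-1,[0,-1.2,0],0]
    - [-1,[0,-1,0],0]
    - [-1,[0,0,0],0]
    - [-1,[0,0,0],0]

```text
time: 9.07
tool_pos: [489.2, -84.3, 130.1]
tcp_rot: [180.0, -0.0, 79.7]
ft_force: [2.5, -0.5, -1.2]
finger_gap: 20.5
grip_force: 82.8
```

play_rows:
  increments:
    - [-1,[0,0,1],0]
    - [-1,[0,0,1],0]
    - [-1,[0,0,1],0]
    - [-1,[0,0,1],0]
    - [-1,[0,0,0.8],0]
    - [-1,[0,0,0],0]
    - [-1,[0,0,0],0]

```text
time: 9.65
tool_pos: [488.9, -84.3, 124.8]
tcp_rot: [-180.0, -0.0, 79.7]
ft_force: [2.9, 0.2, -2.0]
finger_gap: 21.0
grip_force: 82.9
```

play_rows:
  increments:
    - [-1,[0,0,1],0]
    - [-1,[0,0,1],0]
    - [-1,[0,0,1.5],0]
    - [-1,[0,0,1.5],0]
    - [-1,[0,0,1.5],0]
    - [-1,[0,0,1.5],0]
    - [-1,[0,0,1.5],0]
    - [-1,[0,0,1.5],0]
    - [-1,[0,0,0],0]
    - [-1,[0,0,0],0]

```text
time: 10.48
tool_pos: [488.8, -84.2, 113.7]
tcp_rot: [-180.0, -0.0, 79.7]
ft_force: [4.4, -0.6, -3.5]
finger_gap: 20.6
grip_force: 82.9
```

play_rows:
  increments:
    - [-1,[0,1.2,0],0]
    - [-1,[0,1.2,0],0]
    - [-1,[0,1.2,0],0]
    - [-1,[0,1,0],0]
    - [-1,[0,0.6,0],0]
    - [-1,[0,0,0],0]
    - [-1,[0,0,0],0]

```text
time: 11.07
tool_pos: [493.0, -85.0, 113.3]
tcp_rot: [-179.8, -0.0, 79.7]
ft_force: [-5.5, 1.3, -1.5]
finger_gap: 20.6
grip_force: 83.0
```

play_rows:
  increments:
    - [-1,[0,0,1],0]
    - [-1,[0,0,1],0]
    - [-1,[0,0,1],0]
    - [-1,[0,0,1],0]
    - [-1,[0,0,1],0]
    - [-1,[0,0,0],0]
    - [-1,[0,0,0],0]

```text
time: 11.65
tool_pos: [493.0, -84.9, 108.2]
tcp_rot: [-179.8, -0.0, 79.7]
ft_force: [-4.2, 2.0, -2.2]
finger_gap: 20.8
grip_force: 83.1
```

play_rows:
  increments:
    - [-1,[0,0.5,1],0]
    - [-1,[0,0,1],0]
    - [-1,[0,0,1],0]
    - [-1,[0,0,1],0]
    - [-1,[0,0,1],0]
    - [-1,[0,0,0],0]
    - [-1,[0,0,0],0]

```text
time: 12.23
tool_pos: [493.3, -84.9, 103.2]
tcp_rot: [-179.8, -0.0, 79.7]
ft_force: [-4.4, 0.9, -3.1]
finger_gap: 21.1
grip_force: 83.2
```

play_rows:
  increments:
    - [-1,[0,0,1.5],0]
    - [-1,[0,0,1.5],0]
    - [-1,[0,0,1.5],0]
    - [-1,[0,0,1.5],0]
    - [-1,[0,0,1.5],0]
    - [-1,[0,0,1],0]
    - [-1,[0,0,0],0]
    - [-1,[0,0,0],0]

```text
time: 12.9
tool_pos: [493.3, -84.9, 94.6]
tcp_rot: [-179.8, -0.0, 79.7]
ft_force: [-5.9, 1.4, -3.4]
finger_gap: 20.7
grip_force: 83.1
```

play_rows:
  increments:
    - [-1,[0,0,0.6],0]
    - [-1,[0,0,0.6],0]
    - [-1,[0,0,0.6],0]
    - [-1,[0,0,0],0]
    - [-1,[0,0,0],0]

```text
time: 13.32
tool_pos: [493.4, -84.9, 93.0]
tcp_rot: [-179.8, -0.0, 79.7]
ft_force: [-5.3, 1.1, -2.6]
finger_gap: 20.9
grip_force: 83.1
```

play_rows:
  increments:
    - [-1,[0,0,0.5],0]
    - [-1,[0,0,0.4],0]
    - [-1,[0,0,0.3],0]
    - [-1,[0,0,0],0]
    - [-1,[0,0,0],0]

```text
time: 13.73
tool_pos: [493.3, -84.9, 92.0]
tcp_rot: [-179.8, -0.0, 79.7]
ft_force: [-8.0, 2.3, 1.4]
finger_gap: 20.5
grip_force: 83.7
```

play_rows:
  increments:
    - [-1,[0,-0.3,0.3],0]
    - [-1,[0,0,0.2],0]
    - [-1,[0,0,0],0]
    - [-0.5,[0,0,0],0]
    - [0,[0,0,0],0]
    - [0.2,[0,0,0],0]
    - [0.2,[0,0,0],0]
    - [0.2,[0,0,0],0]

```text
time: 14.4
tool_pos: [495.0, -85.5, 92.5]
tcp_rot: [179.9, 0.0, 79.7]
ft_force: [-0.3, 0.6, -0.1]
finger_gap: 51.1
grip_force: 0.0
```

play_rows:
  increments:
    - [0.2,[0,0,-5],0]
    - [0.2,[0,0,-10],0]
    - [0.2,[0,0,-20],0]
    - [0.2,[0,0,-20],0]
    - [0.2,[0,0,-20],0]
    - [0.2,[-10,0,-20],0]
    - [0.2,[-20,0,-15],0]
    - [0.2,[-20,0,0],0]
    - [0.2,[0,0,0],0]
    - [0.2,[0,0,0],0]

```text
time: 15.23
tool_pos: [485.6, -135.3, 203.2]
tcp_rot: [179.9, 0.0, 79.6]
ft_force: [0.1, 0.7, 0.5]
finger_gap: 51.3
grip_force: 0.0
```

Run:
```python
from h import *
s=snapshot("wrist"); save(s,"w5.png")
for q in ("pin","pin_grip","fork"):
    for r in pinpoint(q,s)[:2]: print(q,round(r["p"],2),W(r["xyz"],s).round(1))
print(sense()["time"],sense()["finger_gap"],sense()["ft_force"])
s2=snapshot("side")
a=s["color"][60:260,200:440];b=s2["color"][130:250,280:424]
c=np.hstack([cv2.resize(a,(400,333)),cv2.resize(b,(400,333))]); cv2.imwrite("pics/z5.png",c[:,:,::-1])
```

```text
pin 0.6 [495.7 -87.2  82.7]
pin_grip 0.76 [493.8 -89.8 106.1]
fork 0.91 [ 4.969e+02 -8.560e+01 -4.000e-01]
15.4333 50.846848330665644 [ 0.4444402   0.61827089 -0.43740875]
```

View pics/z5.png

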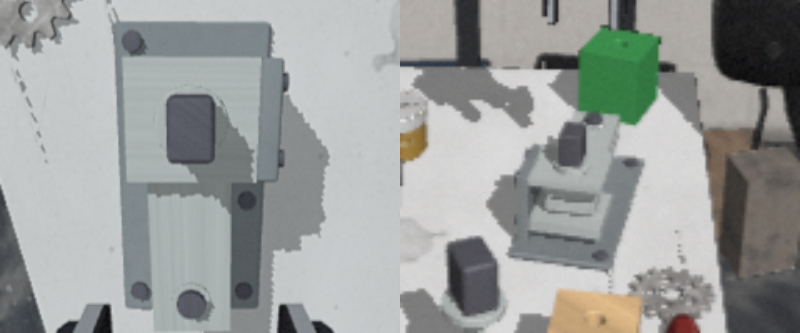

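The left view shows the pin upright on the upper ear with its collar covering the slot, at (190,130). The side view shows it seated flat at (573,145), and the gripper is clear.

```bash
python3 -c "
from bench import *
print(hand_in())"
```

```text
the job is handed in; nothing more can be done
None
```

The pin is through the upper ear, both link arms and the lower ear with its collar on the upper ear and the gripper clear, and I handed the job in at about 15.5 s; no verdict came back.

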